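Turn the display carousel until the owl looks out at the front

ROBOT

A 6-joint arm with a two-finger parallel gripper is mounted at the origin on the work surface. World frame = base frame: x ahead of the robot, y to its left, z up, the work surface at z = 0. Lengths are in m, angles in degrees, forces in N, time in s.
With the tool pointing down it reaches from about 0.35 to 0.725 m from the base axis. Payload 4.3 kg.
Tool frame: the origin (TCP) lies midway between the tips of the shut fingers; the grasp point (between the pads) lies 19 mm behind it; z points along the fingers, y is the direction in which the jaws open and shut (so a half turn about z gives the same grasp; the last joint's range is limited). The gripper opens to 85 mm and grips with 20 to 120 N. Pads are 22 mm wide; open, the fingers measure 114 mm over their backs; the gripper's body (76 mm by 85 mm) begins 54 mm behind the grasp point. The pads swing forward as they close: fully open they stand 13 mm farther back than shut.
Start: joints at [62.034, 21.618, 4.641, 73.018, 0, 83.68], TCP at [0.212, 0.534, 0.231] pointing down, gripper open.
Joint ranges: [-156.06, 156.06], [-48.1, 94.91], [-58.44, 69.94], [-101.28, 121.22], [-78.64, 73.56], [-180, 180]. Speed limits (degrees/s): [147.25, 147.25, 180, 180, 180, 180].

INTERFACE

Orientations are given as a 3x3 rotation matrix whose columns are the frame's x, y, z axes.
In Python, from plant import r gives the robot as it stands. Calls block until the motion is done:
- r.move_pose(position, orientation): joint-space move of the TCP to a pose.
- r.move_l(position, orientation=None, velocity=0.15): straight line of the TCP; orientation=None keeps the orientation; velocity is the mean speed in m/s.
- r.goto_joints(angles): joint-space move.
- r.open_gripper() and r.gripper_close(): open the fingers fully, or close them until they stop; the grip force is fixed at half the most.
- r.pause(seconds).
- r.solve_ik(position, orientation): joint angles nearest the present ones, or None.
- r.read_camera(name): name is "side" or "top"; returns a dict with "img" (420x560x3 uint8, red, green, blue), "fx", "fy", "cx", "cy" (pixels), "k1" (the pictures are not rectified: a ray, as slopes to the right and down, at radius r is drawn at 1 + k1 r^2 times it, then the intrinsics apply), "rvec" (rotation vector, rad) and "tvec" (3), from world to camera coordinates, as OpenCV has them. Camera axes: x right, y down, z forward; pixel columns grow to the right and rows downward; lengths in m; the calibration is good to about 2 mm. A picture is of the moment at which its call begins. There is no depth.
A pose or a line that the arm cannot do raises r.PlanningError and nothing moves.
- r.close_job(): hands the job in, once; it reports no verdict.
Trained networks look in a picture, given as the dict that the camera call returned (one of the last four; its "shot" number tells which), for a name from the list of things; names that differ only in an ending like _2 or _b are one class to them, and where a whole thing is asked for, a point or a joint stands for the part that bears it (a point fixed in the world has none). Each returns a list of dicts, best first, with "p" (0 to 1); they miss things now and then, are a little off and sometimes report something else, mostly with a low value. They report only what shows in the picture. A call takes as long as a camera call.
- r.outline_of(picture, name): "mask" (420x560 bool, what is visible of it) and "bbox" ([left, top, right, bottom] in pixels, round what is visible of it).
Readings, each from a call of its own:
- r.current_time(): time.
- r.current_qpos(): joint angles.
- r.current_qd(): joint speeds.
- r.current_joint_efforts(): joint torques, N m.
- r.current_eef_pos(): TCP position.
- r.current_orientation(): TCP orientation.
- r.current_ft_force(): force on the tool from outside, world axes, zero at the start.
- r.current_torque(): the same for the moment, N m.
- r.current_gripper_width(): finger opening in m.
Only numpy, scipy, OpenCV 4.12 (cv2) and the standard library are available. Lean on these libraries where they do the work, as an engineer would, in place of code of your own. Each camera call takes 0.05 s, during which the arm holds its last target.

TASK

Push on the pegs at the turntable's rim to spin it round until the white owl figurine stands right behind the red front pointer, looking out over it. Push lightly with the fingers and pinch nothing; the things standing on the turntable must not be touched, lifted or shifted from their places, and the pen on the shelf is left alone. Finish with the turntable at rest and the hand clear.

Things in the scene. Friction and masses are not known exactly. Their poses are not given: they have to be found in the camera images.
- foot: Fixed foot of the turntable on the white shelf. Origin on the turning axis at shelf height (z = 0). Its -x axis points out from the axis to the front pointer: a red block 30 mm wide standing 142 to 193 mm from the axis, 27 mm high, just outside the disc's edge. The foot's heading and place differ from run to run.
- front_spot (a point): Point fixed to the foot, 65 mm from the turning axis towards the red pointer, at the height of the disc's top (36 mm above the shelf): where the middle of the owl's base must come.
- turntable: Round wooden disc, radius 145 mm, 14 mm thick, turning freely both ways (more than a full turn) about the vertical axis with light friction (about 1 N of push at a peg); stays where it is left. Origin on the axis at its underside, 22 mm above the shelf; its top is 36 mm above the shelf. Four loose things stand on it centred 65 mm (within 3 mm) from the axis on its +x, -x, +y and -y axes.
- disc_top (a point): Centre of the disc's top, axes as the disc's. Four upright dark steel pegs, 14 mm in diameter, rise 50 mm above the top on a circle of radius 130 mm, at 45, 135, 225 and 315 degrees from the disc's x axis. The things on the disc are at most 71 mm tall, the owl always on the -x axis; beyond 95 mm from the axis only the pegs stand.
- owl_place (a point): Point fixed to the disc's top at (-65, 0) mm in the disc's frame: the place on the disc where the owl stands and must stay.
- owl_center (a point): Centre of the white ceramic owl figurine with blue wings and yellow eyes, 44 mm across, 71 mm high; the point is 33 mm above its base on its upright axis. It looks along its own -x axis, outwards from the turning axis. Loose, 120 g.
- owl: The same owl, origin at the centre of its underside; it looks along its -x axis.
- tip_cap: Black plastic umbrella tip cap standing upright on the disc, 30 mm across at its foot, 70 mm high; origin at the centre of its underside. Loose.
- door_stop: Green round silicone door stop on the disc, 42 mm across, 34 mm high; origin at the centre of its underside. Loose.
- wood_box: Round wooden box with a dark screw lid shut tight, on the disc, 47 mm across, 50 mm high; origin at the centre of its underside. Loose.
- pen: Aluminium pen lying on the shelf beside the turntable, 137 mm long along its x axis, 9 mm thick; origin under its middle. Loose.

How it is judged (in metres and radians):
At the end, for the whole second after the job is handed in: The owl and its place on the disc are both within 12 mm of the spot behind the red pointer (about 10 degrees of turn), the owl within 10 mm of its place on the disc, upright, looking out at the pointer within 20 degrees, and the turntable is at rest (horizontal distance between each of owl_center, owl_place and front_spot below 0.012 m and horizontal distance between owl_center and owl_place below 0.01 m and angle between the x axis of owl and the x axis of foot, either way round below 0.35 rad and angle between each of owl, tip_cap's own z axis and vertical below 0.1 rad and angular speed of turntable below 0.05 rad/s); the robot touches nothing.
It fails at once if the owl, tip cap, door stop or wooden box is touched by the robot (contact force between any of the arm, the fingers and owl above 0.3 N or contact force between any of the arm, the fingers and tip_cap above 0.3 N or contact force between any of the arm, the fingers and door_stop above 0.3 N or contact force between any of the arm, the fingers and wood_box above 0.3 N).
It fails at once if something on the turntable is lifted, tipped or shifted from its place (owl more than 12 mm, the others off their circle by more than 15 mm) (height (world z) of any of owl, tip_cap, door_stop, wood_box above 0.046 m or angle between any of owl, tip_cap's own z axis and vertical above 0.35 rad or horizontal distance between owl and owl_place above 0.012 m or horizontal distance between any of tip_cap, door_stop, wood_box and turntable above 0.08 m).
It fails at once if the pen is moved more than 15 mm (distance of pen from where it was at the start of the episode above 0.015 m).
It fails at once if the turntable is pinched or pushed harder than 30 N (contact force between the fingers and turntable above 30 N).
It also fails if it takes over 64 s, if anything falls off the work surface, if the arm or the gripper's body presses on something with over 40 N, if the wrist force passes 120 N, or if a joint passes its speed limit or range.

## Working session

There is one attempt and no reset: what is moved stays moved. The work goes in short steps, each a Python script; the robot and the scene stay as the last script left them, time stands still between calls to the robot, and variables do not carry over. Pictures are saved under pics/ and viewed, and the job is handed in when it is done.

```bash
ls; mkdir -p pics; python3 - <<'E'
from plant import r
import cv2,numpy as np
for n in ("top","side"):
    p=r.read_camera(n)
    cv2.imwrite(f"pics/{n}0.png",p["img"][:,:,::-1])
    print(n,{k:v for k,v in p.items() if k!="img"})
    for t in ("owl","turntable","foot","pen","tip_cap","door_stop","wood_box"):
        o=r.outline_of(p,t)
        print(t,[(round(d["p"],2),list(map(int,d["bbox"])),np.argwhere(d["mask"]).mean(0)[::-1].round(1).tolist()) for d in o[:2]])
print(r.current_time())
E
```

```text
pics
top {'fx': 409.79084256716675, 'fy': 409.79084256716675, 'cx': 277.5563177359241, 'cy': 207.29286449553376, 'k1': -0.0810387345868787, 'rvec': array([ 2.10410977, -2.17141622,  0.099693  ]), 'tvec': array([0.18565884, 0.55681469, 0.63269638]), 'shot': 1}
owl [(0.92, [351, 183, 385, 218], [368.3, 201.2])]
turntable [(0.97, [237, 109, 414, 286], [325.9, 198.8])]
foot [(0.97, [292, 278, 318, 312], [303.5, 297.2])]
pen [(0.82, [144, 184, 164, 262], [156.0, 223.3])]
tip_cap [(0.54, [311, 224, 326, 245], [319.5, 234.1]), (0.49, [238, 111, 413, 284], [325.9, 198.9])]
door_stop [(0.7, [320, 142, 345, 171], [333.7, 154.9])]
wood_box [(0.86, [271, 165, 302, 199], [285.6, 182.9])]
side {'fx': 449.83500336745954, 'fy': 449.83500336745954, 'cx': 275.88177001853325, 'cy': 215.4241916343651, 'k1': -0.04723585774151067, 'rvec': array([ 2.24338366, -0.69010026,  0.31041922]), 'tvec': array([-0.3984973 ,  0.3437609 ,  0.40804823]), 'shot': 2}
owl [(0.64, [297, 242, 332, 294], [315.7, 266.8]), (0.5, [157, 162, 220, 184], [187.8, 171.6])]
turntable [(0.62, [199, 170, 391, 338], [295.6, 263.5])]
foot [(0.95, [170, 273, 211, 301], [187.3, 287.1])]
pen [(0.96, [153, 161, 225, 181], [188.4, 171.3])]
tip_cap [(0.77, [247, 225, 267, 268], [256.0, 247.7])]
door_stop [(0.75, [322, 213, 346, 245], [336.8, 228.9]), (0.66, [270, 186, 297, 227], [280.6, 205.7])]
wood_box [(0.7, [271, 184, 296, 230], [280.9, 205.7])]
0.8
```

View pics/top0.png

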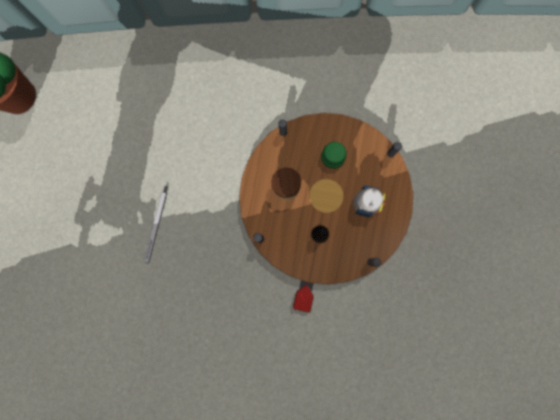

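View pics/side0.png

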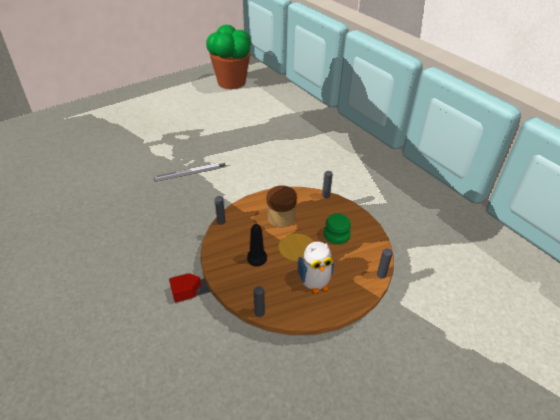

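```bash
cat > h.py <<'E'
import numpy as np,cv2
from scipy.optimize import least_squares
def cam(p):
    R=cv2.Rodrigues(np.asarray(p["rvec"]))[0]; return R,np.asarray(p["tvec"])
def proj(p,X):
    R,t=cam(p); c=np.atleast_2d(X)@R.T+t; s=c[:,:2]/c[:,2:]; s=s*(1+p["k1"]*(s**2).sum(1,keepdims=True))
    return s*[p["fx"],p["fy"]]+[p["cx"],p["cy"]]
def ray(p,uv):
    uv=np.atleast_2d(np.asarray(uv,float)); d=(uv-[p["cx"],p["cy"]])/[p["fx"],p["fy"]]; s=d.copy()
    for _ in range(20): s=d/(1+p["k1"]*(s**2).sum(1,keepdims=True))
    R,t=cam(p); return -R.T@t, np.c_[s,np.ones(len(s))]@R
def onz(p,uv,z):
    o,d=ray(p,uv); return (o+d*((z-o[2])/d[:,2])[:,None])[:,:2]
def tri(ps,uvs):
    A=np.zeros((3,3));b=np.zeros(3)
    for p,u in zip(ps,uvs):
        o,d=ray(p,u);d=d[0]/np.linalg.norm(d[0]);M=np.eye(3)-np.outer(d,d);A+=M;b+=M@o
    return np.linalg.solve(A,b)
def circfit(P):
    f=lambda q:np.hypot(*(P-q[:2]).T)-q[2]
    s=least_squares(f,[*P.mean(0),.14],loss="soft_l1",f_scale=.002); return s.x,np.abs(f(s.x)).mean()
def rim(p,mask,z=.036):
    c=max(cv2.findContours(mask.astype(np.uint8),cv2.RETR_EXTERNAL,cv2.CHAIN_APPROX_NONE)[0],key=len)[:,0]
    return circfit(onz(p,c,z))
def best(r,p,n):
    o=r.outline_of(p,n); return o[0] if o else None
def cen(m): return np.argwhere(m).mean(0)[::-1]
E
cat > look.py <<'E'
from plant import r
from h import *
import sys
tag=sys.argv[1]
T=r.read_camera("top"); S=r.read_camera("side")
tt=best(r,T,"turntable"); print("rim top",rim(T,tt["mask"]))
c=rim(T,tt["mask"])[0][:2]
for n in ("owl","tip_cap","door_stop","wood_box","foot","pen"):
    a,b=best(r,T,n),best(r,S,n)
    if a and b:
        X=tri([T,S],[cen(a["mask"]),cen(b["mask"])]); d=X[:2]-c
        print(n,X.round(4),"r",np.hypot(*d).round(4),"az",np.degrees(np.arctan2(d[1],d[0])).round(1))
a=best(r,T,"foot"); P=onz(T,cen(a["mask"]),.025)[0]-c
print("pointer top-only r,az",np.hypot(*P),np.degrees(np.arctan2(P[1],P[0])))
for n,p in (("top",T),("side",S)):
    cv2.imwrite(f"pics/{n}_{tag}.png",p["img"][:,:,::-1])
np.save("last.npy",dict(T=T,S=S,c=c),allow_pickle=True)
print(r.current_time())
E
python3 look.py 1; python3 - <<'E'
import numpy as np;from h import *
d=np.load("last.npy",allow_pickle=True).item();T,S=d["T"],d["S"]
# peg tops z=.086 by eye
pt=[(282,124),(398,146),(257,238),(377,262)]
for u in pt:
    q=onz(T,u,.086)[0]-d["c"];print(u,np.hypot(*q).round(4),np.degrees(np.arctan2(q[1],q[0])).round(1))
for n,p in(("top",T),("side",S)):
    im=p["img"][:,:,::-1]
    if n=="top": im=im[90:330,220:430]
    else: im=im[150:350,150:400]
    cv2.imwrite(f"pics/{n}_z.png",cv2.resize(im,None,fx=2.5 if n=="top" else 3,fy=2.5 if n=="top" else 3,interpolation=cv2.INTER_CUBIC))
E
```

```text
rim top (array([0.57971596, 0.0881274 , 0.14291253]), np.float64(0.0009385862587910173))
owl [0.564  0.0232 0.0625] r 0.0668 az -103.6
tip_cap [0.5566 0.0667 0.1048] r 0.0315 az -137.1
door_stop [0.6449 0.0731 0.0486] r 0.0669 az -12.9
wood_box [0.5968 0.1527 0.0616] r 0.0668 az 75.2
foot [0.4145 0.129  0.011 ] r 0.1701 az 166.1
pen [0.5439 0.3838 0.0029] r 0.2979 az 96.9
pointer top-only r,az 0.1700400207724175 165.84750200081984
1.6
(282, 124) 0.1275 32.0
(398, 146) 0.1295 -59.3
(257, 238) 0.1307 122.0
(377, 262) 0.13 -148.5
```

The pictures show the disc with its pegs in the top view at about (282,124), (398,146), (257,238) and (377,262). The owl is at (368,201), right of centre, and the red pointer is at (304,297), below. The rim fit gives R = 143 mm, and the peg radii come out at 127–131 mm, which matches the text. The owl's azimuth is −103.6° and the pointer's is 166°, so the disc must turn about −90° (clockwise from above). I'll plan the push on the peg at −148.5°.

```bash
cat > mv.py <<'E'
from plant import r
from h import *
C=np.array([0.5797,0.0881])
def ori(az,s):
    a=np.radians(az); y=s*np.array([-np.sin(a),np.cos(a),0]); z=np.array([0,0,-1.]); return np.c_[np.cross(y,z),y,z]
def pos(az,z,R=.130):
    a=np.radians(az); return np.array([C[0]+R*np.cos(a),C[1]+R*np.sin(a),z])
E
python3 - <<'E'
from mv import *
for s in (1,-1):
    for az in (-130,-150,-180,-205,-230):
        for z in (.06,.2):
            q=r.solve_ik(pos(az,z),ori(az,s)); print(s,az,z,None if q is None else np.round(q,0))
E
```

```text
1 -130 0.06 [ -9.  20. -25.  45.   0. 121.]
1 -130 0.2 [ -9.  13. -12.  65.   0. 121.]
1 -150 0.06 [ -5.  17. -29.  44.   0. 145.]
1 -150 0.2 [ -5.  10. -16.  64.   0. 145.]
1 -180 0.06 [   3.   16.  -31.   43.    0. -177.]
1 -180 0.2 [   3.    9.  -17.   64.    0. -177.]
1 -205 0.06 [  10.   19.  -27.   44.    0. -145.]
1 -205 0.2 [  10.   12.  -14.   65.    0. -145.]
1 -230 0.06 [  14.   23.  -20.   47.    0. -116.]
1 -230 0.2 [  14.   17.   -7.   66.    0. -116.]
-1 -130 0.06 [ -9.  20. -25.  45.   0. -59.]
-1 -130 0.2 [ -9.  13. -12.  65.   0. -59.]
-1 -150 0.06 [ -5.  17. -29.  44.   0. -35.]
-1 -150 0.2 [ -5.  10. -16.  64.   0. -35.]
-1 -180 0.06 [  3.  16. -31.  43.   0.   3.]
-1 -180 0.2 [  3.   9. -17.  64.   0.   3.]
-1 -205 0.06 [ 10.  19. -27.  44.   0.  35.]
-1 -205 0.2 [ 10.  12. -14.  65.   0.  35.]
-1 -230 0.06 [ 14.  23. -20.  47.   0.  64.]
-1 -230 0.2 [14. 17. -7. 66.  0. 64.]
```

View pics/top_z.png

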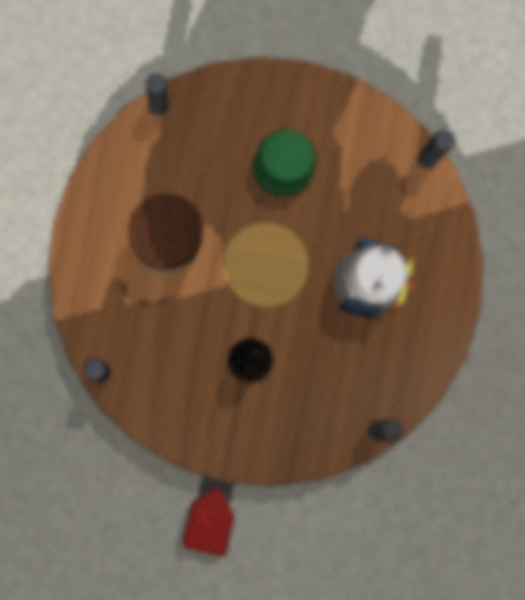

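The enlarged picture confirms this: the owl faces right and the pointer is at the lower left, so the disc must turn clockwise about 90°. I'll push with shut fingers, their backs tangential, as far as roughly −75°, then look again.

```bash
python3 - <<'E'
from mv import *
r.gripper_close()
r.move_pose(pos(-129,.2),ori(-129,-1))
r.move_l(pos(-129,.06),velocity=.12)
print(r.current_time(),r.current_eef_pos(),r.current_gripper_width(),r.current_ft_force())
azs=np.linspace(-129,-214,8)[1:]
for az in azs:
    r.move_l(pos(az,.06),ori(az,-1),velocity=.06)
    f=np.asarray(r.current_ft_force()); print(round(az,1),f.round(2))
print(r.current_time())
E
python3 look.py 2
```

```text
5.8917 [ 0.49860036 -0.01301306  0.06069661] 5.1700526262499795e-06 [-0.60081544 -0.55663258  0.42231755]
-141.1 [-0.56 -0.46 -0.05]
-153.3 [ 0.38 -0.65 -0.18]
-165.4 [ 1.09  0.24 -0.09]
-177.6 [-0.13  0.23 -0.4 ]
-189.7 [-0.95  0.44 -0.91]
-201.9 [ 0.27  0.01 -0.84]
-214.0 [-0.24 -0.07 -0.28]
10.15
rim top (array([0.58557358, 0.08345906, 0.13544338]), np.float64(0.025665458779845027))
door_stop [0.5832 0.0191 0.049 ] r 0.0644 az -92.2
wood_box [0.654  0.0885 0.0595] r 0.0687 az 4.2
foot [0.5022 0.0686 0.1131] r 0.0846 az -169.9
pointer top-only r,az 0.05725310516514186 -33.19438977321993
10.95
```

View pics/top_2.png

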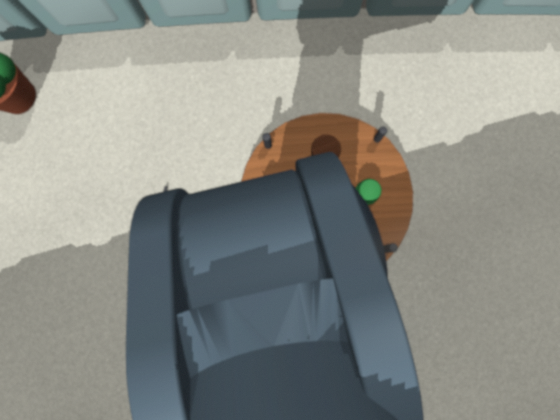

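View pics/side_2.png

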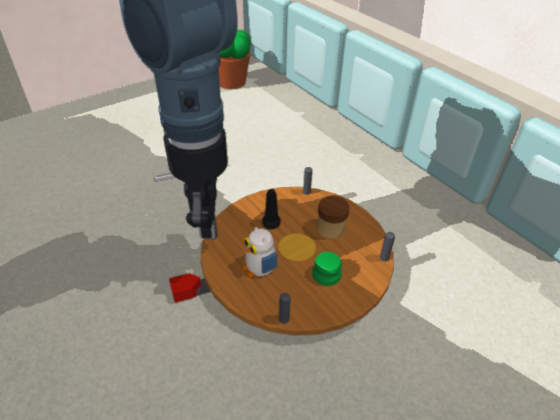

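The side view shows the owl at (261,250), upright and nearly facing the pointer at (185,288). Nothing has shifted. Using the good disc centre, the turn so far is about −74.5°, so about −16° remains.

```bash
python3 - <<'E'
from mv import *
for az in (-222,-229.7):
    r.move_l(pos(az,.06),ori(az,-1),velocity=.04)
    print(np.round(r.current_ft_force(),2))
r.pause(.3)
r.move_l(pos(-219,.06),velocity=.06)
r.move_l(pos(-219,.2),velocity=.15)
r.move_pose([.212,.534,.231],ori(-219,-1))
print(r.current_time())
E
python3 look.py 3
```

```text
[ 0.25  0.15 -0.46]
[-0.69  0.4  -0.15]
15.725
rim top (array([0.58000599, 0.08819329, 0.1430173 ]), np.float64(0.001024342392795375))
owl [0.515  0.1044 0.0634] r 0.067 az 166.0
tip_cap [0.5918 0.15   0.0626] r 0.0629 az 79.2
door_stop [0.5649 0.0223 0.0477] r 0.0676 az -102.9
wood_box [0.6457 0.0702 0.061 ] r 0.0681 az -15.4
foot [0.4146 0.1294 0.01  ] r 0.1705 az 166.0
pen [0.5415 0.3847 0.0031] r 0.299 az 97.4
pointer top-only r,az 0.1708663324622989 165.69553196768769
16.525
```

View pics/top_3.png

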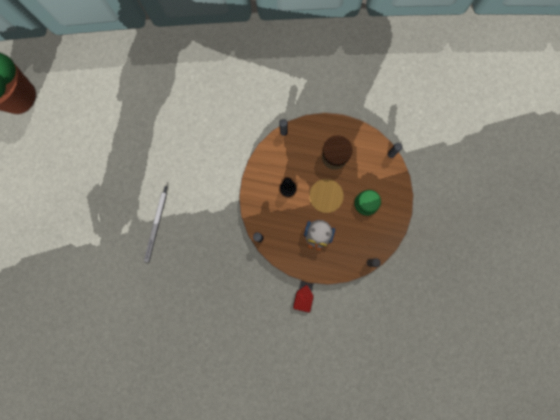

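View pics/side_3.png

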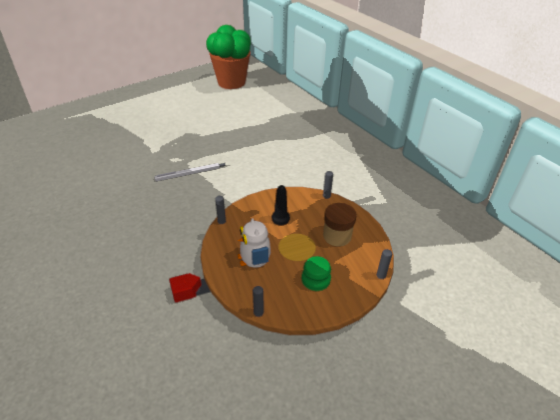

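The owl now stands at (320,233) in the top view, directly in line with the pointer at (304,297). Its azimuth and the pointer's are both 166.0°. All things are upright, the pen is in place and the hand is away.

```bash
python3 -c "
from plant import r
r.close_job();print(r.current_time())"
```

```text
the job is handed in; nothing more can be done
the job is handed in; nothing more can be done
```

The owl now stands right behind the red pointer, facing it, and I handed the job in just after 16.5 s of robot time, against the 64 s limit. No verdict was reported.

I shut the fingers and pushed one peg clockwise about 90° in two stages, looking again in between. Then I backed the hand off and moved it away from the turntable.

**Last checks, from both cameras:**
- **Alignment:** the owl and the pointer both measure at azimuth 166.0°; the top view alone gives 165.7° for the pointer.
- **Owl's place:** it is 67 mm from the axis, against the nominal 65 mm.
- **Other things:** the tip cap, door stop and wooden box measure 63–68 mm from the axis and stand upright. The pen's measured position differs by about 2.5 mm, within detection noise.
- **Push:** the wrist force readings, taken at stops between moves, stayed near 1 N.

**Disagreements:**
- The mid-way look was partly blocked by the arm. Its fitted disc centre and pointer position were unusable and it gave no owl position, so I used the earlier disc centre instead.
- In the first look, the tip cap's two-view position was wrong: its height came out too high and its radius too small. It agreed in the last look.

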